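Flip the saw stop down and butt the stud against it

ROBOT

A 6-joint arm with a two-finger parallel gripper is mounted at the origin on the work surface. World frame = base frame: x ahead of the robot, y to its left, z up, the work surface at z = 0. Lengths are in mm, angles in rad, forces in N, time in s.
With the tool pointing down it reaches from about 350 to 775 mm from the base axis. Payload 7.3 kg.
Tool frame: the origin (TCP) lies at the centre of the arm's flange, where the gripper is bolted on; the fingertips stand 178 mm ahead of it and the grasp point (between the pads) lies 159 mm ahead of it; z points along the fingers, y is the direction in which the jaws open and shut (so a half turn about z gives the same grasp; the last joint's range is limited). The gripper opens to 92 mm and grips with 3 to 60 N. Pads are 19 mm wide; open, the fingers measure 130 mm over their backs; the gripper's body (75 mm by 190 mm) begins 47 mm behind the grasp point.
Start: joints at [-1.493, 0.342, 1.524, -0, 1.275, -0.146], TCP at [116.537, -511.905, 404.741] pointing down, gripper open.
Joint ranges: [-2.53, 2.53], [-0.77, 2.02], [0.04, 2.7], [-1, 4.14], [0.28, 2.66], [-3.11, 3.11]. Speed limits (rad/s): [2.57, 2.57, 3.14, 3.14, 3.14, 3.14].

INTERFACE

Orientations are given as [roll, pitch, yaw] about the fixed x, y, z axes, in that order (R = Rz(yaw) Ry(pitch) Rx(roll)).
In Python, from plant import get_obs, capture, close_job gives the robot as it stands. The module is installed in compiled form; this text tells all that it offers.
- The arm moves only by the shell command python3 -m pendant 'ROWS'. ROWS is JSON, a list of rows, each a list of 3 entries, a list of its own where there are three numbers: the shift along the tool's x, y, z in m, then the turn, a rotation vector about the tool's x, y, z in rad, then the finger opening in m, from 0 to 0.0918. In form: [[[tx, ty, tz], [wx, wy, wz], fingers], ...]. A call has 1 to 10 rows; each row is the pose to reach, as a shift and turn from the pose commanded when the call began, along the tool's axes at that moment; what a row does not reach only later rows make up. A row lasts 1/12 s, in which the tool goes at most 41.7 mm and 7.16 degrees, less where a joint would pass 70% of its speed; a pose out of reach is approached as far as the arm can. A call with a gripper value outside its range is refused whole. The fingers move at their own pace and stop on an object; the grip force is fixed at half the most. Time passes only in rows, so rows that repeat a pose let the fingers close. It gives the time, the measured TCP pose, the force and the opening at its end, in the units of the state.
- get_obs(): the state, without advancing time (a new reading comes with each control period).
- capture(name): name is "scene" or "top"; returns a dict with "color" (384x512x3 uint8, red, green, blue), "mtx" (3x3 intrinsics, pixels), "rvec" (rotation vector, rad) and "tvec" (3), from world to camera coordinates, as OpenCV has them. Camera axes: x right, y down, z forward; pixel columns grow to the right and rows downward; lengths in mm; the calibration is good to about 2 mm. A picture is of the moment at which its call begins. There is no depth.
- close_job(): hands the job in, once; it reports no verdict.
The state is a dict: "time": time; "joint_positions": joint angles; "dq": joint speeds; "tau": joint torques, N m; "tool_pos": TCP position; "tcp_rot": TCP orientation; "contact_force": force on the tool from outside, world axes, zero at the start; "moment": the same for the moment, N m; "grip_width": finger opening in mm.
Only numpy, scipy, OpenCV 4.12 (cv2) and the standard library are available. Lean on these libraries where they do the work, as an engineer would, in place of code of your own. Each camera call takes 0.05 s, during which the arm holds its last target. There are 200 camera calls.

TASK

Flip the hinged flag of the fence stop all the way down in front of the fence. Then bring the pine stud flat back against the fence and slide it along, away from the saw, until its end butts firmly against the adjusting screw in the flag: you should feel it come up, but do not shove the lightly clamped stop off its setting. Leave the stud there, lying flat, touching the screw and snug and square to the fence, with the tape measure, pencil and mallet left alone.

Things in the scene. Friction and masses are not known exactly. Their poses are not given: they have to be found in the camera images.
- wing: Mitre-saw station, one rigid assembly bolted to the bench. Origin: on the deck top at the foot of the fence face, 80 mm above the bench. x points into the fence (away from the robot), y along the fence to the saw, z up. Plywood deck x -165 to 45 mm, y -360 to 340. Aluminium fence bar x 0 to 22, y -360 to 340, 35 mm high; the work goes on its -x side, against the face x = 0.
- wing_end (a point): Saw-side end of the wing's fence: on the fence face at deck height, 340 mm along y from the wing's origin, axes as the wing's. From here the saw's table, level with the deck, runs from y 20 to 500 mm; its 60 mm high fence halves (y 25 to 230 and 290 to 495) stand in line with the wing's fence. Raised blade, guard and motor: y 245 to 460, from about 95 mm above the table up.
- stop_mark (a point): Set point of the flip stop: on the fence face, at deck height, in the plane of the flag's working face (its side towards the saw), axes as the wing's. The adjusting screw's head stands 4 to 20 mm out of that face (+y), set anew each time and not measured. In mm: carriage block x 2 to 36, y -64 to -12, z 35 to 64; its black clamp knob at x 18, y -46, diameter 28, top z 81. A push over about 10 N along the fence slips the clamped stop for good.
- flag (a joint): Angle of the flag, rad: 0 = all the way down against its own rest (working), growing as it lifts up and back over the fence; it starts parked at 1.9 to 2.4. A friction hinge (about 0.09 N m) holds it at any angle.
- flag_hinge (a point): Flag's hinge axis (along the wing's y) at mid-thickness: 12 mm behind the fence face, 51 mm above the deck, 5 mm to -y of the working face. The flag is a 10 mm thick aluminium L in the wing's x-z plane. When down: a 16 mm high arm runs level from the hinge to 45 mm towards -x; its last 20 mm carry a finger hanging to 5 mm above the deck; a tab, 13 mm long and 6 thick, juts from the arm's end, flush with its top.
- flag_tab (a point): Middle of the top face of the flag's tab, 51 mm from the hinge along the arm and 8 mm above the arm's middle line; when the flag is down, 59 mm above the deck and 39 mm in front of the fence face. Below it a fine-adjusting screw passes through the flag's finger; its 13 mm steel head, 25 mm above the deck and 23 mm in front of the fence face, is what the stud's end meets.
- stock: Planed pine stud, 38 (x) by 700 (y) by 63 mm high, about 0.75 kg, lying loose on the deck and saw table in front of the fence, clear of fence and stop. Origin: centre of its underside; y along its length. Its -y end is the one to butt against the flag. It stands 28 mm higher than the wing's fence, so it can be gripped across its 38 mm from above. Sliding it takes about 2 to 4 N, more while it is pressed to the fence.
- stock_heel (a point): Bottom corner of the stud at its -y end on the fence side (x 19, y -350, z 0 mm from the stud's origin), axes as the stud's. When the stud is home it lies level with stop_mark, on the fence face, and short of it along y by what the adjusting screw stands out.
- tape: Red tape measure, 68 x 36 x 66 mm, on the deck beyond the stop; origin at the centre of its underside.
- pencil: Red carpenter's pencil, 13 x 175 x 8 mm, lying on the front of the deck roughly along the fence; origin under its middle.
- mallet: White-headed mallet with wooden handle, lying on the bench behind the fence; origin under the middle of its head (64 mm diameter, 84 long), handle 270 mm long towards its own -x.

How it is judged (in metres and radians):
On the way, in this order (a step that is already met when the one before it is completed fails the run):
1. the flag is flipped all the way down while the stud's end is still at least 30 mm short of the flag's face (value of joint flag below 0.06 rad and y of stock_heel in the frame of stop_mark above 0.03 m), for 0.1 s.
2. with the flag down, the stud's end is pressed against it (its screw) with at least 3 N (value of joint flag below 0.06 rad and contact force between stock and flag above 3 N), for 0.2 s.
At the end, for the whole second after the job is handed in: The flag is down (within 0.06 rad); the stud lies flat with its end within 1.5 mm of the head of the flag's adjusting screw, its heel within 2 mm of the fence and its length parallel to the fence within 0.008 rad, at rest; the stop is within 1.5 mm of where it was set (value of joint flag below 0.06 rad and y of screw_c0 in the frame of stock between -0.3535 and -0.349 m and x of stock_heel in the frame of stop_mark between -0.002 and 0.003 m and angle between the y axis of stock and the y axis of wing, either way round below 0.008 rad and angle between stock's own z axis and vertical below 0.02 rad and distance of stop_mark from where it was at the start of the episode below 0.0015 m and linear speed of stock below 0.01 m/s); the robot touches nothing.
It fails at once if the clamped stop is shoved more than 1.5 mm off its setting (distance of stop_mark from where it was at the start of the episode above 0.0015 m).
It fails at once if the tape measure, pencil or mallet is moved more than 15 mm (distance of any of tape, pencil, mallet from where it was at the start of the episode above 0.015 m).
It also fails if it takes over 72 s, if anything falls off the work surface, if the arm or the gripper's body presses on something with over 40 N, if the wrist force passes 120 N, or if a joint passes its speed limit or range.

## Working session

There is one attempt and no reset: what is moved stays moved. The work goes in short steps, Python scripts to look and compute and a shell command to move; the robot and the scene stay as the last step left them, time stands still between calls to the robot, and variables do not carry over. Pictures are saved under pics/ and viewed, about 8 in all and at most 12, crops included, and the job is handed in when it is done.

```bash
mkdir -p pics
cat > h.py <<'E'
import numpy as np, cv2
from plant import get_obs, capture
def cam(n):
    c=capture(n); R=cv2.Rodrigues(np.array(c['rvec'],float))[0]; return c,R,np.array(c['mtx'],float),np.array(c['tvec'],float).ravel()
def proj(c,P):
    return cv2.projectPoints(np.array(P,float).reshape(-1,1,3),np.array(c['rvec'],float),np.array(c['tvec'],float),np.array(c['mtx'],float),None)[0].reshape(-1,2)
def ray(c,uv):
    R=cv2.Rodrigues(np.array(c['rvec'],float))[0];t=np.array(c['tvec'],float).ravel()
    d=R.T@np.linalg.solve(np.array(c['mtx'],float),[*uv,1]);return -R.T@t,d
def onz(c,uv,z):
    o,d=ray(c,uv);return o+d*(z-o[2])/d[2]
E
python3 - <<'E'
from h import *
for n in('scene','top'):
    c=capture(n);cv2.imwrite(f'pics/{n}0.png',cv2.resize(c['color'][...,::-1],(800,600),interpolation=cv2.INTER_CUBIC))
    np.save(f'{n}0.npy',c,allow_pickle=True)
    o,d=ray(c,(256,192));print(n,o,d,c['mtx'])
print(get_obs())
E
```

```text
scene [1311.13541608 -469.35076819  716.94959191] [-0.66891012  0.51243367 -0.53864245] [[387.55105568   0.         256.97050866]
 [  0.         387.55105568 196.87805635]
 [  0.           0.           1.        ]]
top [ 479.86511258  108.85110561 1068.16526853] [ 0.08558934  0.00118654 -0.99633549] [[399.07025037   0.         255.00643385]
 [  0.         399.07025037 191.09391694]
 [  0.           0.           1.        ]]
{'time': 0.1, 'joint_positions': array([-1.49299851e+00,  3.42624617e-01,  1.52491835e+00, -2.15967928e-05,
        1.27538135e+00, -1.46018793e-01]), 'dq': array([ 0.0001697 , -0.00075733, -0.00029119, -0.00071048, -0.00079036,
        0.00159611]), 'tau': array([ 2.04092008e-03, -4.32001126e+01, -2.44695711e+01,  7.18359277e-02,
        5.25547145e-02, -5.16828914e-05]), 'tool_pos': array([ 116.52477637, -511.78000983,  404.13014741]), 'tcp_rot': array([-3.14027216e+00, -1.73324247e-04,  2.23822796e-01]), 'contact_force': array([ 0.42502998,  0.18571537, -0.09766471]), 'moment': array([ 0.0290383 , -0.02232055, -0.00056249]), 'grip_width': 91.45004882546945}
```

View pics/scene0.png

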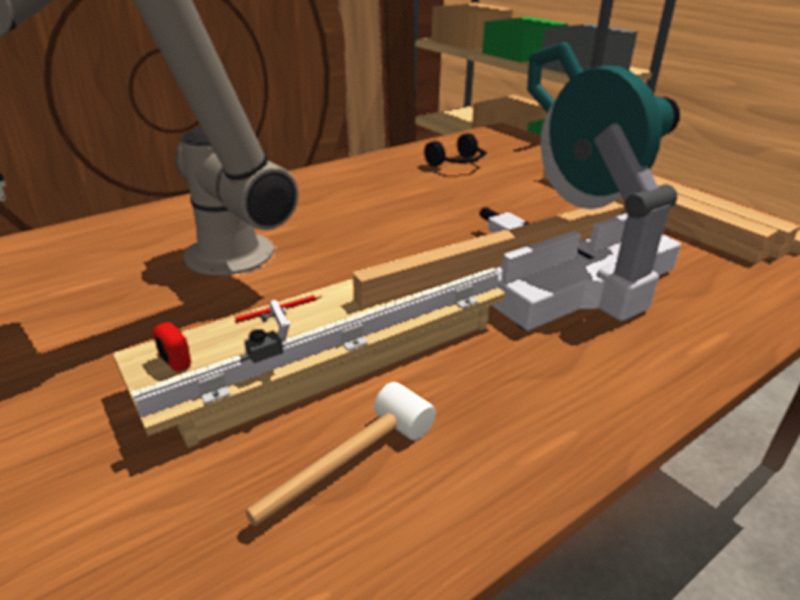

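View pics/top0.png

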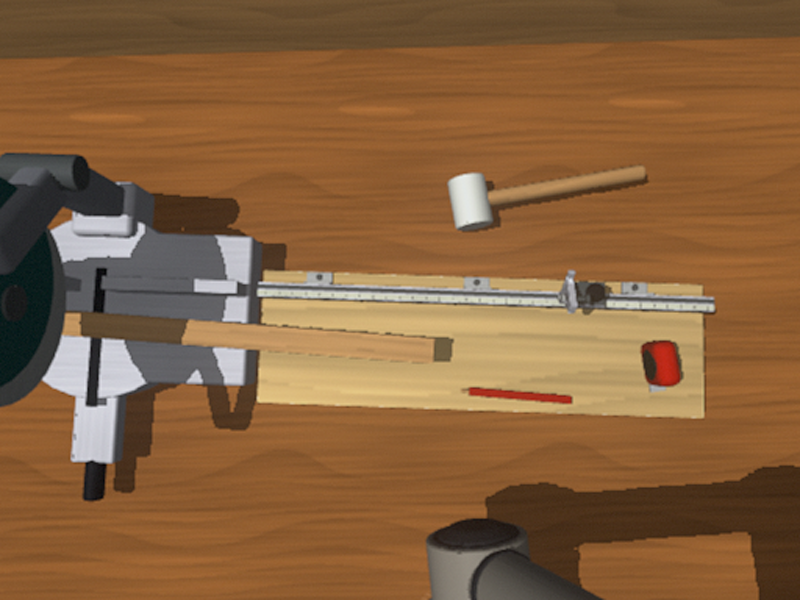

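Scene view: saw right, red tape left (170,345), flag standing up (282,318), mallet behind the fence. Top view: image up = +x, left = +y; the fence runs (258,290)–(715,304), stop at (580,292), stud end at (443,348), pencil (520,396).

Run:
```python
import numpy as np,cv2
c=np.load('top0.npy',allow_pickle=True).item()['color'][...,::-1]
a=cv2.resize(c[165:265,270:470],(800,400),interpolation=cv2.INTER_CUBIC)
c=np.load('scene0.npy',allow_pickle=True).item()['color'][...,::-1]
b=cv2.resize(c[180:230,140:240],(400,200),interpolation=cv2.INTER_CUBIC)
b2=cv2.resize(c[150:200,215:315],(400,200),interpolation=cv2.INTER_CUBIC)
cv2.imwrite('pics/crop1.png',np.vstack([a,np.hstack([b,b2])]))
```

```text
(no output)
```

View pics/crop1.png

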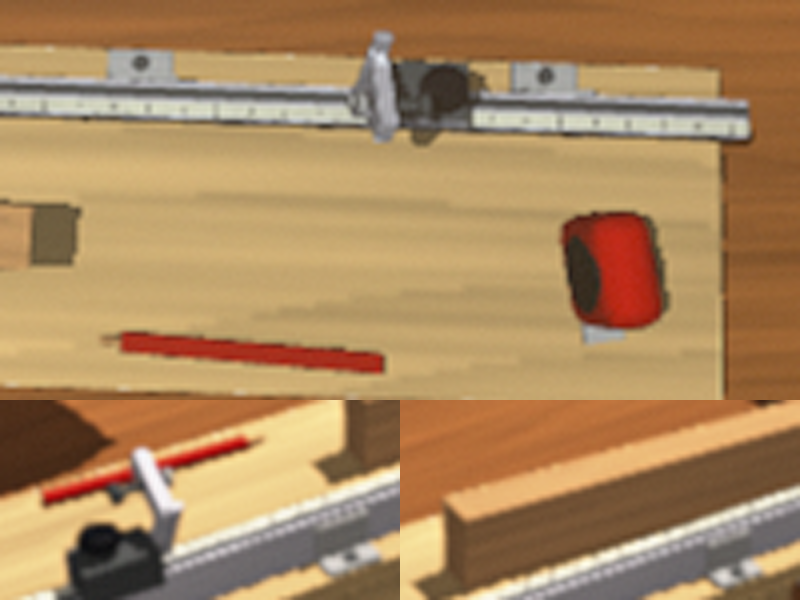

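Run:
```python
from h import *
c=np.load('top0.npy',allow_pickle=True).item()
q=lambda x,y:(x/4+270-.4,y/4+165-.4)
for n,p,z in [('fence front top L',q(0,117),115),('fence front top R',q(748,139),115),('fence back top L',q(0,78),115),('fence back top R',q(748,100),115),
 ('deck R back',q(720,68),80),('deck R',q(722,390),80),('carr +y front',q(397,129),144),('carr -y',q(472,129),144),('carr +y back',q(397,62),144),('knob',q(448,88),161),
 ('stud top end fence',q(30,205),143),('stud top end near',q(30,265),143),('stud bot end fence',q(79,205),80),('stud bot near',q(73,265),80),
 ('flag tip hi',q(383,35),200),('flag front',q(382,138),131)]:
    print(n,onz(c,p,z).round(1))
f=lambda x,y:(x*.64-.3,y*.64-.3)
for n,p,z in [('fence front L',f(258,297),115),('fence back L',f(258,282),115),('deck L back',f(262,270),80),('deck L front',f(257,403),80),('deck R front',f(704,418),80),('stud top far fence',f(190,319),143),('stud far near',f(190,347),143),('tape',f(661,362),146),('pencil a',f(470,391),88),('pencil b',f(572,400),88)]:
    print(n,onz(c,p,z).round(1))
```

```text
fence front top L [556.4  77.5 115. ]
fence front top R [ 531.6 -368.1  115. ]
fence back top L [579.9  76.8 115. ]
fence back top R [ 554.9 -369.7  115. ]
deck R back [ 578.  -371.4   80. ]
deck R [ 380.6 -359.    80. ]
carr +y front [ 541.1 -151.2  144. ]
carr -y [ 540.  -194.6  144. ]
carr +y back [ 580.1 -153.2  144. ]
knob [ 562.6 -176.7  161. ]
stud top end fence [502.7  62.6 143. ]
stud top end near [468.2  63.6 143. ]
stud bot end fence [503.5  29.2  80. ]
stud bot near [466.7  34.1  80. ]
flag tip hi [ 589.1 -130.5  200. ]
flag front [ 536.9 -145.8  131. ]
fence front L [572.9 328.8 115. ]
fence back L [596.1 328.6 115. ]
deck L back [619.5 330.2  80. ]
deck L front [409.2 339.4  80. ]
deck R front [ 368.3 -358.6   80. ]
stud top far fence [539.9 423.8 143. ]
stud far near [498.3 423.6 143. ]
tape [ 458.4 -270.   146. ]
pencil a [419.8   5.5  88. ]
pencil b [ 401.9 -152.3   88. ]
```

```bash
cat >> h.py <<'E'
A=0.0590; O=np.array([553.,-9.7,80.])
RW=np.array([[np.cos(A),np.sin(A),0],[-np.sin(A),np.cos(A),0],[0,0,1]])  # wing->world
def w2W(p): return O+RW@np.array(p,float)
def W2w(P): return RW.T@(np.array(P,float)-O)
def tri(c1,p1,c2,p2):
    o1,d1=ray(c1,p1);o2,d2=ray(c2,p2);d1/=np.linalg.norm(d1);d2/=np.linalg.norm(d2)
    s=np.linalg.lstsq(np.c_[d1,-d2],o2-o1,rcond=None)[0];a=o1+s[0]*d1;b=o2+s[1]*d2
    return (a+b)/2,np.linalg.norm(a-b)
E
python3 - <<'E'
from h import *
t=np.load('top0.npy',allow_pickle=True).item();s=np.load('scene0.npy',allow_pickle=True).item()
q=lambda x,y:(x/4+270-.4,y/4+165-.4)
r=lambda x,y:(x/4+140-.4,(y-400)/4+180-.4)
for n,a,b in [('finger tip',q(382,139),r(143,452)),('corner/tab',q(383,34),r(176,510)),('knob top',q(448,88),r(98,537)),('studtop',q(30,205),(1e9,0))]:
    if b[0]>1e8: b=((65)/4+215-.4,(518-400)/4+150-.4)
    P,e=tri(t,a,s,b);print(n,P.round(1),W2w(P).round(1),round(e,1))
# fence R end face top & bottom check in scene
print(proj(s,[w2W((0,-360,35)),w2W((22,-360,35)),w2W((22,340,35))])/.64)
for th in(1.9,2.1,2.4):
  f=lambda r,h:np.array([12-r*np.cos(th)+h*np.sin(th),-125,51+r*np.sin(th)+h*np.cos(th)])
  print(th,[f(*k).round(0) for k in((45,-46),(25,-46),(58,8),(58,2))])
E
```

```text
finger tip [ 533.3 -130.8  184.9] [ -12.5 -122.   104.9] 0.9
corner/tab [ 592.1 -138.   176.2] [  46.6 -125.8   96.2] 2.2
knob top [ 562.9 -178.6  156.1] [  19.8 -168.1   76.1] 0.9
studtop [501.6  60.9 142.9] [-55.5  67.5  62.9] 4.0
[[132.38669455 390.79395631]
 [136.12454972 399.23373685]
 [499.33613091 271.50213955]]
1.9 [array([ -17., -125.,  108.]), array([ -23., -125.,   90.]), array([  38., -125.,  103.]), array([  33., -125.,  105.])]
2.1 [array([  -5., -125.,  113.]), array([ -15., -125.,   96.]), array([  48., -125.,   97.]), array([  43., -125.,  100.])]
2.4 [array([  14., -125.,  115.]), array([  -1., -125.,  102.]), array([  60., -125.,   84.]), array([  56., -125.,   89.])]
```

```bash
python3 -m pendant '[[[0.0387,-0.0168,0],[0,0,-0.1],0],[[0.0773,-0.0336,0],[0,0,-0.2],0],[[0.116,-0.0504,0],[0,0,-0.3],0],[[0.1546,-0.0673,0],[0,0,-0.4],0],[[0.1933,-0.0841,0],[0,0,-0.5],0],[[0.232,-0.1009,0],[0,0,-0.6],0],[[0.2706,-0.1177,0],[0,0,-0.7],0],[[0.3093,-0.1345,0],[0,0,-0.8],0],[[0.348,-0.1513,0],[0,0,-0.9],0],[[0.3866,-0.1681,0],[0,0,-1.0],0]]'
cat >> h.py <<'E'
def go(wp,z,yaw=np.pi/2-A):
    """shift in current tool axes to put fingertip centre at wing (x,y,z)"""
    from scipy.spatial.transform import Rotation as Ro
    o=get_obs();R=Ro.from_euler('xyz',o['tcp_rot']);P=w2W((*wp,z));P[2]+=178
    T=Ro.from_euler('xyz',[np.pi,0,yaw])
    tip=W2w(o['tool_pos']-[0,0,178])
    print('tip wing',tip.round(1),'rpy',o['tcp_rot'].round(4),'| shift',(R.inv().apply(P-o['tool_pos'])/1e3).round(4),'turn',(R.inv()*T).as_rotvec().round(4),'F',(RW.T@o['contact_force']).round(2),'t',o['time'],'w',round(o['grip_width'],1))
E
python3 -c "
from h import *
go((80,-123),146)"
```

```text
time: 0.93
tool_pos: [453.6, -263.4, 404.5]
tcp_rot: [-3.141, 0.0, 1.229]
contact_force: [0.7, -0.9, 0.4]
grip_width: 29.5
tip wing [ -84.3 -259.1  146.5] rpy [-3.1411  0.      1.2288] | shift [0.1766 0.1197 0.0005] turn [-4.00e-04 -1.00e-04 -2.83e-01] F [ 0.8  -0.9   0.41] t 0.9333 w 29.5
```

```bash
python3 -m pendant '[[[0.0353,0.0239,0],[0,0,-0.0566],0],[[0.0706,0.0479,0],[0,0,-0.1132],0],[[0.106,0.0718,0],[0,0,-0.17],0],[[0.1413,0.0958,0],[0,0,-0.2264],0],[[0.1766,0.1197,0],[0,0,-0.283],0],[[0.1766,0.1197,0],[0,0,-0.283],0]]'
python3 - <<'E'
from h import *
go((80,-123),82)
c=capture('top');a=cv2.resize(c['color'][150:250,300:440,::-1],(560,400),interpolation=cv2.INTER_CUBIC)
c=capture('scene');b=cv2.resize(c['color'][150:250,120:260,::-1],(560,400),interpolation=cv2.INTER_CUBIC)
cv2.imwrite('pics/p2.png',cv2.resize(np.hstack([a,b]),(800,286)))
E
```

```text
time: 1.43
tool_pos: [628.6, -135.2, 403.2]
tcp_rot: [3.141, -0.002, 1.515]
contact_force: [-1.0, -0.2, 0.1]
grip_width: 0.5
tip wing [  82.8 -120.8  145.2] rpy [ 3.1410e+00 -2.2000e-03  1.5145e+00] | shift [-0.0023 -0.0029  0.0632] turn [ 0.0006 -0.0022  0.0027] F [-0.96 -0.3   0.07] t 1.4333 w 0.5
```

View pics/p2.png

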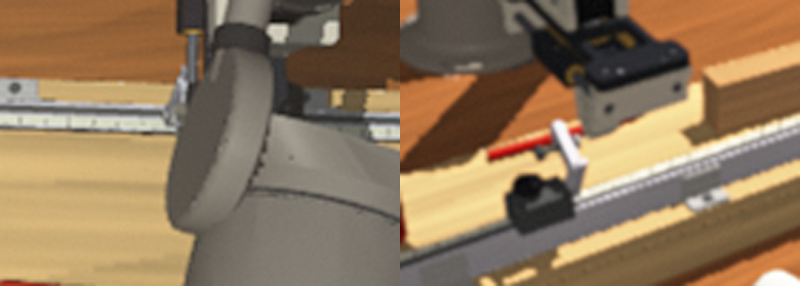

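Run:
```python
from h import *
c=capture('scene')
for dz in (0,66,178): print(dz,proj(c,[w2W((82.8,-120.8,145.2+dz))]))
t=capture('top')
print(proj(t,[w2W((82.8,-120.8,145.2))]), proj(t,[w2W((82.8,-120.8,211))]))
P=proj(c,[w2W((82.8,-120.8,145.2))])[0].astype(int)
im=c['color'][60:260,100:300,::-1];cv2.imwrite('pics/p3.png',cv2.resize(im,(600,600),interpolation=cv2.INTER_CUBIC))
```

```text
0 [[190.8412514  196.57625656]]
66 [[188.4992668  171.59722952]]
178 [[184.03610689 123.99427251]]
[[369.81630738 153.41416639]] [[379.18903093 147.34173788]]
```

View pics/p3.png

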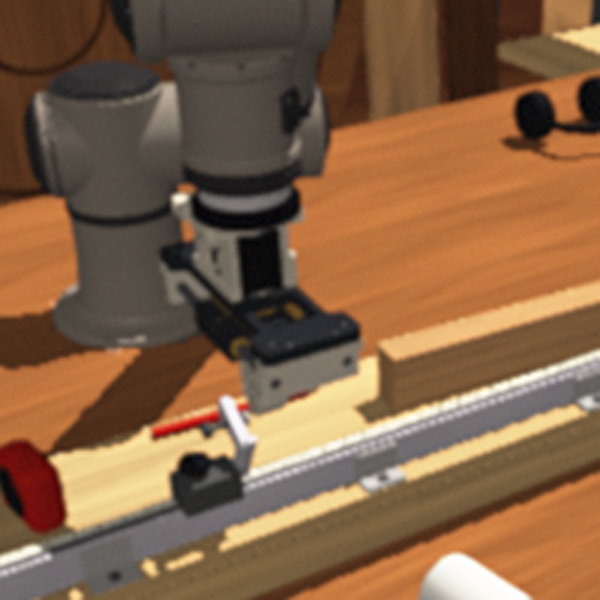

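```bash
python3 -m pendant '[[[-0.002,-0.003,0.02],[0,0,0],0],[[-0.002,-0.003,0.04],[0,0,0],0],[[-0.002,-0.003,0.063],[0,0,0],0],[[-0.002,-0.003,0.063],[0,0,0],0]]'
python3 -m pendant '[[[0,-0.015,0],[0,0,0],0],[[0,-0.025,0],[0,0,0],0],[[0,-0.035,0],[0,0,0],0],[[0,-0.045,0],[0,0,0],0],[[0,-0.055,0],[0,0,0],0],[[0,-0.065,0],[0,0,0],0],[[0,-0.075,0],[0,0,0],0],[[0,-0.085,0],[0,0,0],0],[[0,-0.085,0],[0,0,0],0]]'
python3 -c "
from h import *
go((-22,-123),64)"
```

```text
time: 1.97
tool_pos: [619.6, -142.8, 337.6]
tcp_rot: [-3.134, -0.002, 1.504]
contact_force: [-1.3, 0.6, -0.2]
grip_width: 0.4
time: 2.72
tool_pos: [535.4, -137.0, 343.6]
tcp_rot: [3.14, 0.001, 1.505]
contact_force: [0.2, 0.3, -0.1]
grip_width: 0.2
tip wing [ -10.1 -128.1   85.6] rpy [3.1403e+00 9.0000e-04 1.5047e+00] | shift [ 0.005  -0.012   0.0215] turn [ 0.0013  0.0009 -0.0071] F [ 0.15  0.3  -0.08] t 2.7167 w 0.2
```

```bash
python3 -m pendant '[[[0,0,0],[0,0,0],0],[[0,0,0],[0,0,0],0],[[0,0,0],[0,0,0],0]]'
python3 -c "
from h import *
go((-22,-122),64)
c=capture('scene');im=c['color'][130:230,120:270,::-1];cv2.imwrite('pics/p4.png',cv2.resize(im,(750,500),interpolation=cv2.INTER_CUBIC))"
```

```text
time: 2.97
tool_pos: [537.1, -136.5, 342.1]
tcp_rot: [3.141, 0.0, 1.506]
contact_force: [0.4, 0.8, 0.2]
grip_width: 0.3
tip wing [  -8.3 -127.5   84.1] rpy [3.1410e+00 3.0000e-04 1.5063e+00] | shift [ 0.0054 -0.0137  0.0201] turn [ 0.0006  0.0003 -0.0055] F [0.38 0.86 0.16] t 2.9667 w 0.3
```

View pics/p4.png

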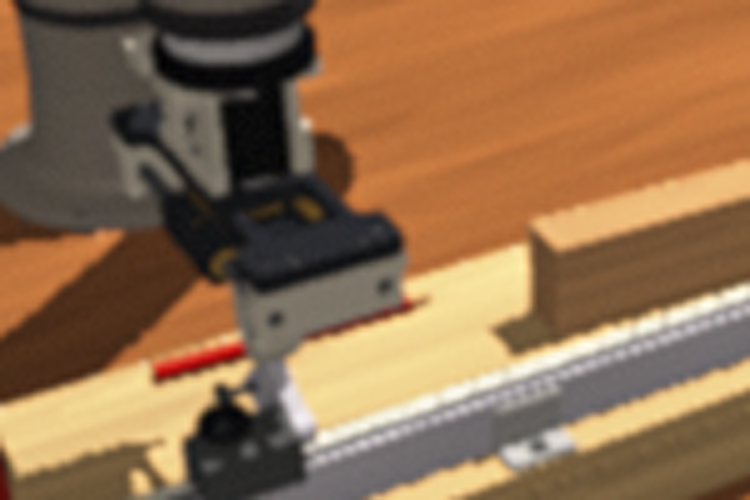

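The gripper now covers the flag, at about (285,395) beside the block. It is no longer leaning back, so I press it down.

```bash
python3 -m pendant '[[[0.0055,-0.005,0],[0,0,-0.0055],0],[[0.0055,-0.0135,0.006],[0,0,-0.0055],0],[[0.0055,-0.0135,0.013],[0,0,-0.0055],0],[[0.0055,-0.0135,0.02],[0,0,-0.0055],0],[[0.0055,-0.0135,0.02],[0,0,-0.0055],0]]'
python3 -c "
from h import *
go((-22,-122),58)"
```

```text
time: 3.43
tool_pos: [523.6, -129.5, 320.2]
tcp_rot: [-3.139, -0.001, 1.512]
contact_force: [-0.8, 0.9, -0.0]
grip_width: 0.9
tip wing [ -22.3 -121.3   62.2] rpy [-3.1392e+00 -7.0000e-04  1.5125e+00] | shift [-0.0007  0.0003  0.0042] turn [-0.0024 -0.0007  0.0007] F [-0.83  0.9  -0.01] t 3.4333 w 0.9
```

```bash
python3 -m pendant '[[[0,0,0.002],[0,0,0],0],[[0,0,0.003],[0,0,0],0],[[0,0,0.003],[0,0,0],0]]'; python3 -m pendant '[[[0,0,0.001],[0,0,0],0],[[0,0,0.001],[0,0,0],0]]';python3 -m pendant '[[[0,0,0.001],[0,0,0],0],[[0,0,0.001],[0,0,0],0]]'
```

```text
time: 3.68
tool_pos: [523.9, -129.8, 318.4]
tcp_rot: [-3.141, -0.0, 1.512]
contact_force: [0.5, -0.1, -0.3]
grip_width: 0.3
time: 3.85
tool_pos: [523.9, -129.8, 317.7]
tcp_rot: [3.141, 0.0, 1.512]
contact_force: [-0.7, 0.4, 0.4]
grip_width: 0.1
time: 4.02
tool_pos: [523.8, -129.8, 317.2]
tcp_rot: [3.141, 0.0, 1.512]
contact_force: [-1.5, 1.1, 2.7]
grip_width: 0.3
```

```bash
python3 -m pendant '[[[0,0,0.001],[0,0,0],0],[[0,0,0.001],[0,0,0],0]]';python3 -m pendant '[[[0,0,0.001],[0,0,0],0],[[0,0,0.001],[0,0,0],0]]';python3 -m pendant '[[[0,0,0.001],[0,0,0],0],[[0,0,0.001],[0,0,0],0]]'
```

```text
time: 4.18
tool_pos: [523.8, -129.8, 317.0]
tcp_rot: [3.14, 0.001, 1.512]
contact_force: [-3.0, 2.1, 10.3]
grip_width: 0.0
time: 4.35
tool_pos: [523.7, -129.7, 316.8]
tcp_rot: [3.14, 0.001, 1.512]
contact_force: [-6.3, 2.0, 15.0]
grip_width: 0.2
time: 4.52
tool_pos: [523.7, -129.7, 316.6]
tcp_rot: [3.139, 0.001, 1.513]
contact_force: [-7.9, 1.4, 21.7]
grip_width: 0.5
```

```bash
python3 -m pendant '[[[0,0,-0.02],[0,0,0],0],[[0,0,-0.06],[0,0,0],0],[[0,0,-0.1],[0,0,0],0.07],[[0.035,0,-0.1],[0,0,0],0.07],[[0.07,0,-0.1],[0,0,0],0.07],[[0.105,0,-0.1],[0,0,0],0.07],[[0.14,0,-0.1],[0,0,0],0.07],[[0.175,0,-0.1],[0,0,0],0.07],[[0.21,0,-0.1],[0,0,0],0.07],[[0.245,0,-0.1],[0,0,0],0.07]]'
python3 -m pendant '[[[0.03,-0.006,0],[0,0,0],0.07],[[0.06,-0.012,0],[0,0,0],0.07],[[0.09,-0.018,0],[0,0,0],0.07],[[0.115,-0.022,0],[0,0,0],0.07],[[0.115,-0.022,0],[0,0,0],0.07],[[0.115,-0.022,0],[0,0,0],0.07]]'
python3 - <<'E'
from h import *
go((-40,235),70)
t=capture('top');np.save('top1.npy',t,allow_pickle=True);s=capture('scene');np.save('scene1.npy',s,allow_pickle=True)
a=cv2.resize(t['color'][165:265,150:410,::-1],(800,308),interpolation=cv2.INTER_CUBIC)
b=cv2.resize(s['color'][130:230,140:400,::-1],(800,308),interpolation=cv2.INTER_CUBIC)
cv2.imwrite('pics/p5.png',np.vstack([a,b])[:600])
E
```

```text
time: 5.35
tool_pos: [538.0, 116.5, 413.6]
tcp_rot: [3.141, 0.0, 1.512]
contact_force: [0.7, 0.1, 0.9]
grip_width: 49.1
time: 5.85
tool_pos: [522.6, 232.0, 413.3]
tcp_rot: [-3.141, 0.0, 1.515]
contact_force: [0.5, -0.4, -0.3]
grip_width: 70.2
tip wing [-44.6 239.5 155.3] rpy [-3.1413e+00  4.0000e-04  1.5150e+00] | shift [-0.0045  0.0046  0.0853] turn [-0.0003  0.0004  0.0032] F [ 0.54 -0.34 -0.32] t 5.85 w 70.2
```

View pics/p5.png

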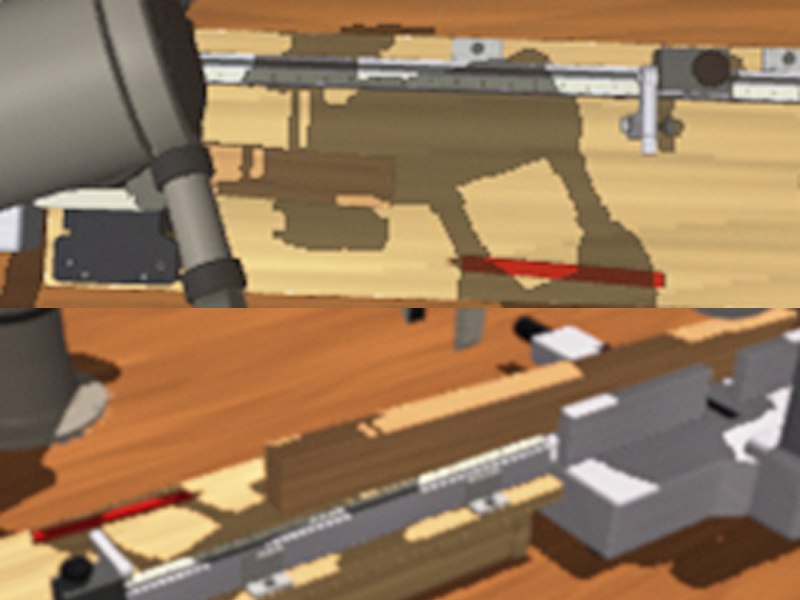

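Run:
```python
from h import *
t=np.load('top1.npy',allow_pickle=True).item();s=np.load('scene1.npy',allow_pickle=True).item()
q=lambda x,y:(x/3.077+150-.4,y/3.077+165-.4)
r=lambda x,y:(x/3.077+140-.4,(y-308)/3.077+130-.4)
for n,p,z in [('end f',q(394,157),143),('end n',q(387,208),143),('f',q(220,146),143),('n',q(220,194),143),('flag+yface top',q(643,100),139),('flag-y',q(657,100),139),('flag front',q(650,153),139),('screw head',q(621,125),105),('fence face',q(500,92),115),('carr-y',q(733,90),144)]:
    P=onz(t,p,z);print(n,P.round(1),W2w(P).round(1))
for n,p,z in [('fence-side top edge A',r(290,450),143),('B',r(580,372),143),('C',r(690,340),143),('near edge',r(500,375),143),('n2',r(300,432),143),('end corner fence',r(283,452),143),('end corner bottom',r(280,509),80)]:
    P=onz(s,p,z);print(n,P.round(1),W2w(P).round(1))
```

```text
end f [503.2  61.3 143. ] [-53.9  67.9  63. ]
end n [465.2  67.7 143. ] [-92.2  72.1  63. ]
f [514.8 192.  143. ] [-50.  199.1  63. ]
n [478.8 192.7 143. ] [-86.  197.7  63. ]
flag+yface top [ 541.5 -128.7  139. ] [  -4.5 -119.5   59. ]
flag-y [ 541.2 -139.3  139. ] [  -4.1 -130.1   59. ]
flag front [ 501.3 -132.   139. ] [ -44.4 -125.2   59. ]
screw head [ 524.6 -119.2  105. ] [ -21.9 -111.    25. ]
fence face [552.2 -24.1 115. ] [  0.1 -14.4  35. ]
carr-y [ 546.9 -195.5  144. ] [   4.9 -185.8   64. ]
fence-side top edge A [489.6  77.1 143. ] [-68.4  82.9  63. ]
B [533.2 425.2 143. ] [-45.4 433.   63. ]
C [548.5 587.4 143. ] [-39.7 595.8  63. ]
near edge [488.4 349.6 143. ] [-85.7 354.8  63. ]
n2 [466.4 104.7 143. ] [-93.2 109.1  63. ]
end corner fence [488.9  69.5 143. ] [-68.7  75.3  63. ]
end corner bottom [488.6  64.7  80. ] [-68.7  70.4   0. ]
```

```bash
python3 -m pendant '[[[0,-0.0215,0],[0,0,0.045],0.07],[[0,-0.0215,0.03],[0,0,0.045],0.07],[[0,-0.0215,0.06],[0,0,0.045],0.07],[[0,-0.0215,0.085],[0,0,0.045],0.07],[[0,-0.0215,0.105],[0,0,0.045],0.07],[[0,-0.0215,0.116],[0,0,0.045],0.07],[[0,-0.0215,0.116],[0,0,0.045],0.07],[[0,-0.0215,0.116],[0,0,0.045],0.07]]'
python3 -c "
from h import *
go((-66,240),39,np.pi/2-.101)"
```

```text
time: 6.62
tool_pos: [501.8, 231.1, 297.6]
tcp_rot: [-3.141, 0.001, 1.466]
contact_force: [0.5, 0.4, 0.6]
grip_width: 69.8
tip wing [-65.3 237.3  39.6] rpy [-3.1409e+00  6.0000e-04  1.4656e+00] | shift [ 0.0026 -0.0008  0.0006] turn [-0.0007  0.0006 -0.0042] F [0.51 0.48 0.64] t 6.6167 w 69.8
```

Close, watching for lateral force.

```bash
python3 -m pendant '[[[0,0,0],[0,0,0],0.055],[[0,0,0],[0,0,0],0.048],[[0,0,0],[0,0,0],0.042],[[0,0,0],[0,0,0],0.038],[[0,0,0],[0,0,0],0.03],[[0,0,0],[0,0,0],0.03],[[0,0,0],[0,0,0],0.03]]'
python3 - <<'E'
from h import *
go((-66,240),39,np.pi/2-.101)
s=capture('scene');t=capture('top')
a=cv2.resize(t['color'][165:265,150:410,::-1],(800,308),interpolation=cv2.INTER_CUBIC)
b=cv2.resize(s['color'][110:210,170:430,::-1],(800,308),interpolation=cv2.INTER_CUBIC)
cv2.imwrite('pics/p6.png',np.vstack([a,b])[:600])
E
```

```text
time: 7.2
tool_pos: [501.4, 232.3, 298.0]
tcp_rot: [3.141, 0.0, 1.468]
contact_force: [-1.5, 0.9, 3.7]
grip_width: 37.9
tip wing [-65.8 238.5  40. ] rpy [3.1413e+00 1.0000e-04 1.4677e+00] | shift [ 0.0015 -0.0002  0.001 ] turn [ 0.0003  0.0001 -0.0021] F [-1.58  0.8   3.67] t 7.2 w 37.9
```

View pics/p6.png

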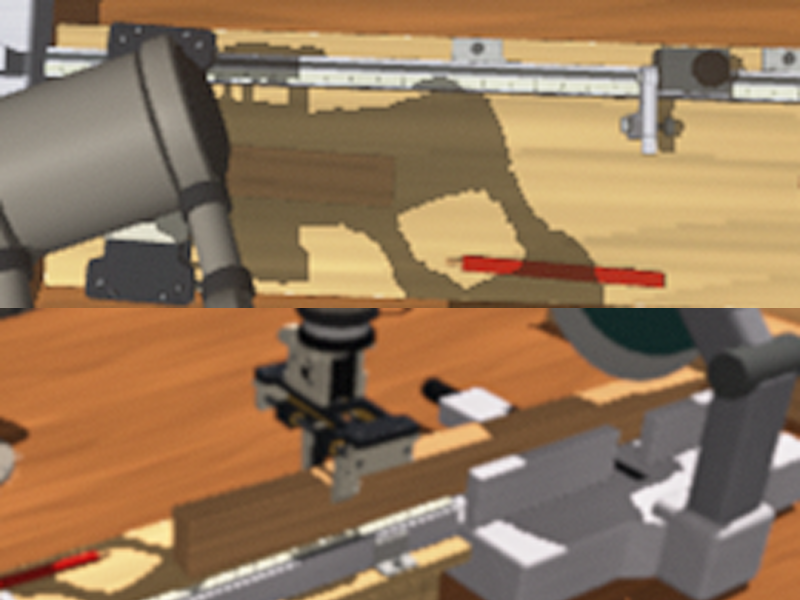

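Gripped (37.9 mm), with the stud at about (180,500)–(700,380) in the scene view. Next I square it up and bring it near the fence.

```bash
python3 -m pendant '[[[0,0.005,0],[0,0,-0.01],0.03],[[0,0.01,0],[0,0,-0.02],0.03],[[0,0.015,0],[0,0,-0.032],0.03],[[0.001,0.02,0],[0,0,-0.044],0.03],[[0.001,0.025,0],[0,0,-0.044],0.03],[[0.001,0.03,0],[0,0,-0.044],0.03],[[0.001,0.03,0],[0,0,-0.044],0.03]]'
python3 -c "
from h import *
go((-22,238),40)"
```

```text
time: 7.88
tool_pos: [532.3, 230.1, 298.1]
tcp_rot: [3.14, -0.0, 1.512]
contact_force: [-0.4, 0.7, 5.7]
grip_width: 37.8
tip wing [-34.8 238.1  40.1] rpy [ 3.1400e+00 -2.0000e-04  1.5122e+00] | shift [-0.0001  0.0128  0.0001] turn [ 0.0016 -0.0002  0.0004] F [-0.48  0.69  5.67] t 7.8833 w 37.8
```

```bash
python3 -m pendant '[[[-0.015,0.002,-0.0006],[0,0,0],0.03],[[-0.03,0.004,-0.0006],[0,0,0],0.03],[[-0.045,0.006,-0.0006],[0,0,0],0.03],[[-0.06,0.008,-0.0006],[0,0,0],0.03],[[-0.075,0.01,-0.0006],[0,0,0],0.03],[[-0.09,0.01,-0.0006],[0,0,0],0.03],[[-0.105,0.01,-0.0006],[0,0,0],0.03],[[-0.12,0.01,-0.0006],[0,0,0],0.03],[[-0.135,0.01,-0.0006],[0,0,0],0.03],[[-0.135,0.01,-0.0006],[0,0,0],0.03]]'
python3 - <<'E'
from h import *
go((-19,80),40)
s=capture('scene');t=capture('top');np.save('top2.npy',t,allow_pickle=True);np.save('scene2.npy',s,allow_pickle=True)
a=cv2.resize(t['color'][165:240,60:400,::-1],(800,176),interpolation=cv2.INTER_CUBIC)
a2=cv2.resize(t['color'][170:220,290:390,::-1],(400,200),interpolation=cv2.INTER_CUBIC)
b=cv2.resize(s['color'][165:215,170:270,::-1],(400,200),interpolation=cv2.INTER_CUBIC)
cv2.imwrite('pics/p7.png',np.vstack([a,np.hstack([a2,b])]))
E
```

```text
time: 8.72
tool_pos: [533.6, 92.6, 298.1]
tcp_rot: [3.142, 0.001, 1.51]
contact_force: [-0.4, -2.0, -0.8]
grip_width: 37.6
tip wing [-25.4 100.9  40.1] rpy [3.1415e+00 1.3000e-03 1.5099e+00] | shift [-0.0209  0.0065  0.0001] turn [ 0.0001  0.0013 -0.0019] F [-0.32 -2.01 -0.79] t 8.7167 w 37.6
```

View pics/p7.png

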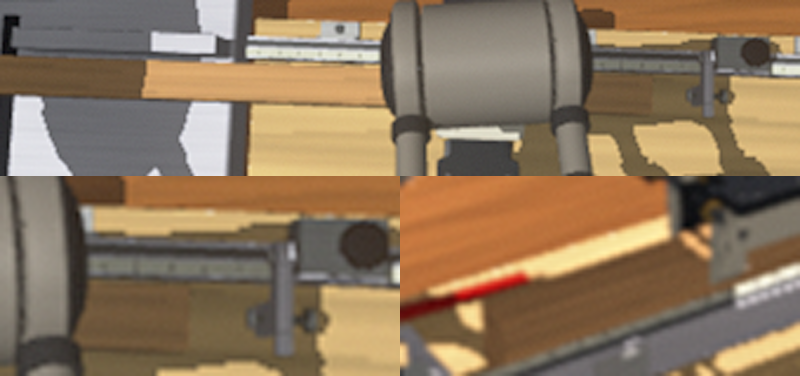

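```bash
python3 -m pendant '[[[-0.01,0.002,0],[0,0,0],0.03],[[-0.02,0.004,0],[0,0,0],0.03],[[-0.024,0.005,0],[0,0,0],0.03],[[-0.024,0.005,0],[0,0,0],0.03]]'; python3 -m pendant '[[[0,0.0007,0],[0,0,0],0.03],[[0,0.0015,0],[0,0,0],0.03],[[0,0.0015,0],[0,0,0],0.03]]';  python3 -m pendant '[[[0,0.0007,0],[0,0,0],0.03],[[0,0.0007,0],[0,0,0],0.03]]'
python3 -c "
from h import *
go((-19,60),40);print(get_obs()['moment'])"
```

```text
time: 9.15
tool_pos: [537.1, 69.4, 298.0]
tcp_rot: [-3.141, 0.001, 1.511]
contact_force: [-0.0, -1.4, -1.2]
grip_width: 37.6
time: 9.4
tool_pos: [538.3, 70.4, 298.1]
tcp_rot: [-3.141, 0.0, 1.512]
contact_force: [-0.6, -1.7, -1.6]
grip_width: 37.9
time: 9.57
tool_pos: [538.9, 70.5, 298.1]
tcp_rot: [-3.141, 0.0, 1.512]
contact_force: [-1.2, -1.4, -1.8]
grip_width: 37.9
tip wing [-18.8  79.2  40.1] rpy [-3.1408e+00  1.0000e-04  1.5117e+00] | shift [-0.0192 -0.0002  0.0001] turn [-0.0008  0.0001 -0.0001] F [-1.11 -1.43 -1.78] t 9.5667 w 37.9
[-0.16176469  0.13797329  0.1487868 ]
```

```bash
for i in 1; do python3 -m pendant '[[[0,0.0007,0],[0,0,0],0.03],[[0,0.0007,0],[0,0,0],0.03]]'; done;  python3 -m pendant '[[[0,0.0007,0],[0,0,0],0.03],[[0,0.0007,0],[0,0,0],0.03]]'; python3 -m pendant '[[[0,0.0007,0],[0,0,0],0.03],[[0,0.0007,0],[0,0,0],0.03]]'
python3 -c "
from h import *
go((-19,60),40);print(get_obs()['moment'])"
```

```text
time: 9.73
tool_pos: [539.3, 70.5, 298.1]
tcp_rot: [-3.14, -0.0, 1.511]
contact_force: [-4.2, -0.4, -1.1]
grip_width: 37.8
time: 9.9
tool_pos: [539.9, 70.5, 298.1]
tcp_rot: [-3.139, -0.0, 1.511]
contact_force: [-5.7, 0.1, -0.4]
grip_width: 37.8
time: 10.07
tool_pos: [540.3, 70.5, 298.1]
tcp_rot: [-3.138, -0.0, 1.511]
contact_force: [-7.2, 0.8, 1.3]
grip_width: 37.7
tip wing [-17.4  79.3  40.1] rpy [-3.1381e+00 -4.0000e-04  1.5105e+00] | shift [-0.0193 -0.0015  0.0001] turn [-0.0035 -0.0004 -0.0013] F [-7.26  0.34  1.28] t 10.0667 w 37.7
[ 0.04823872  1.08882464 -0.2878463 ]
```

```bash
python3 -m pendant '[[[-0.003,-0.0015,0],[0,0,0],0.03],[[-0.006,-0.0015,0],[0,0,0],0.03],[[-0.009,-0.0015,0],[0,0,0],0.03],[[-0.012,-0.0015,0],[0,0,0],0.03],[[-0.012,-0.0015,0],[0,0,0],0.03]]'
python3 - <<'E'
from h import *
go((-19,60),40)
s=capture('scene');t=capture('top');np.save('top3.npy',t,allow_pickle=True)
a=cv2.resize(t['color'][165:225,60:400,::-1],(800,141),interpolation=cv2.INTER_CUBIC)
a2=cv2.resize(t['color'][175:225,320:390,::-1],(420,300),interpolation=cv2.INTER_CUBIC)
b=cv2.resize(s['color'][170:220,150:214,::-1],(380,300),interpolation=cv2.INTER_CUBIC)
cv2.imwrite('pics/p8.png',np.vstack([a,np.hstack([a2,b])]))
E
```

```text
time: 10.48
tool_pos: [538.9, 57.6, 298.1]
tcp_rot: [-3.141, 0.0, 1.511]
contact_force: [-2.5, -0.5, -4.6]
grip_width: 37.8
tip wing [-18.   66.4  40.1] rpy [-3.1411e+00  4.0000e-04  1.5105e+00] | shift [-0.0064 -0.001   0.0001] turn [-0.0005  0.0004 -0.0012] F [-2.43 -0.63 -4.56] t 10.4833 w 37.8
```

View pics/p8.png

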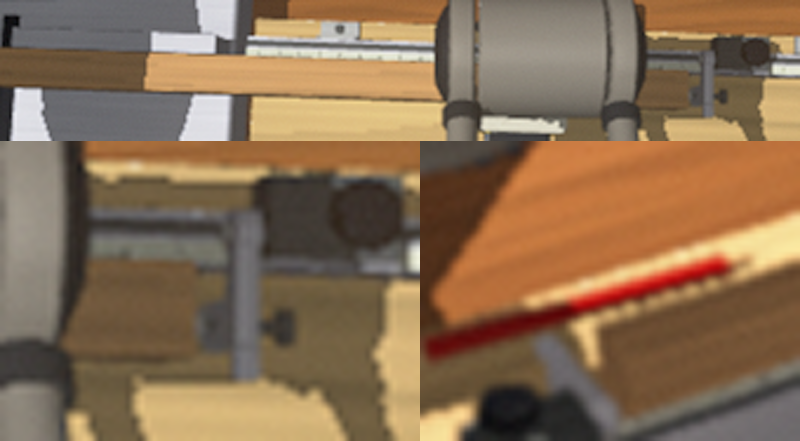

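Run:
```python
from h import *
t=np.load('top3.npy',allow_pickle=True).item()
q=lambda x,y:(x/6+320-.4,(y-141)/6+175-.4)
for n,p,z in [('end bottom',q(196,345),80),('end bottom f',q(196,270),80),('head',q(197,325),105),('flag',q(232,330),139)]:
    P=onz(t,p,z);print(n,W2w(P).round(1))
g=cv2.cvtColor(t['color'],cv2.COLOR_RGB2GRAY)
for r in (197,200,203,206,209): print(r,g[r,336:362])
q=lambda x,y:(x/2.353+60-.3,y/2.353+165-.3)
for n,p,z in [('f L',q(150,52),143),('f R',q(430,64),143),('n L',q(150,90),143),('n R',q(430,101),143)]:print(n,W2w(onz(t,p,z)).round(1))
```

```text
end bottom [ -28.7 -119.1    0. ]
end bottom f [   2.3 -118.7    0. ]
head [ -22.  -113.5   25. ]
flag [ -25.5 -119.    59. ]
197 [ 88  86  88  88  88  88  89  87  87  86  87  91  92  90  90  91  87  83
  94  93  93  83  73  97 115 112]
200 [ 92  91  91  91  90  92  89  90  90  90  88  89  87  89  86  90  89  92
  91  91  93  81  73  98 116 111]
203 [ 92  90  92  91  90  91  92  92  91  93  90  92  91  93  92  93  89  81
  76  73  74  74  73 100 116 112]
206 [ 85  85  87  85  87  84  86  87  86  84  87  88  84  86  87  86  90  91
  75  66  74  75  74  99 117 111]
209 [ 93  93  94  95  92  91  93  92  94  94  91  94  93  94  91  91  87  80
  79  79  78  78  80  94 105 105]
f L [  1.3 429.4  63. ]
f R [ -1.5 151.4  63. ]
n L [-36.3 427.1  63. ]
n R [-38.1 150.   63. ]
```

```bash
for i in 1; do python3 -m pendant '[[[-0.0005,0,0],[0,0,0],0.03],[[-0.001,0,0],[0,0,0],0.03]]'; python3 -m pendant '[[[-0.0005,0,0],[0,0,0],0.03],[[-0.001,0,0],[0,0,0],0.03]]'; python3 -m pendant '[[[-0.0005,0,0],[0,0,0],0.03],[[-0.001,0,0],[0,0,0],0.03]]'; done | egrep 'pos|force'
```

```text
tool_pos: [538.9, 57.4, 298.1]
contact_force: [-2.7, 1.6, -5.4]
tool_pos: [538.8, 56.4, 298.2]
contact_force: [-1.6, 1.6, -5.9]
tool_pos: [538.7, 55.4, 298.2]
contact_force: [-2.2, 1.6, -4.6]
```

```bash
for i in 1; do python3 -m pendant '[[[-0.0005,0,0.0002],[0,0,0],0.03],[[-0.001,0,0.0004],[0,0,0],0.03]]'; python3 -m pendant '[[[-0.0005,0,0],[0,0,0],0.03],[[-0.001,0,0],[0,0,0],0.03]]'; python3 -m pendant '[[[-0.0005,0,0],[0,0,0],0.03],[[-0.001,0,0],[0,0,0],0.03]]'; done | egrep 'pos|force'
```

```text
tool_pos: [538.7, 54.4, 298.0]
contact_force: [-3.2, 3.1, -1.4]
tool_pos: [538.6, 53.4, 298.1]
contact_force: [-3.3, 3.0, -3.2]
tool_pos: [538.5, 52.4, 298.1]
contact_force: [-3.5, 3.1, -1.9]
```

```bash
for i in 1; do python3 -m pendant '[[[-0.0005,0,0],[0,0,0],0.03],[[-0.001,0,0],[0,0,0],0.03]]'; python3 -m pendant '[[[-0.0005,0,0],[0,0,0],0.03],[[-0.001,0,0],[0,0,0],0.03]]'; done | egrep 'pos|force'
```

```text
tool_pos: [538.5, 51.4, 298.0]
contact_force: [-3.6, 4.8, -0.9]
tool_pos: [538.4, 50.8, 298.1]
contact_force: [-3.6, 8.4, -1.0]
```

```bash
python3 -m pendant '[[[0,0,0],[0,0,0],0.03],[[0,0,0],[0,0,0],0.03],[[0,0,0],[0,0,0],0.03]]'
python3 -c "
from h import *
go((-19,60),40);print(get_obs()['moment'])"
```

```text
time: 12.17
tool_pos: [538.4, 50.8, 298.1]
tcp_rot: [3.142, -0.001, 1.511]
contact_force: [-3.6, 6.7, -1.5]
grip_width: 37.9
tip wing [-18.1  59.5  40.1] rpy [ 3.1415e+00 -1.0000e-03  1.5113e+00] | shift [ 0.0005 -0.0009  0.0001] turn [ 0.0001 -0.001  -0.0005] F [-3.95  6.52 -1.53] t 12.1667 w 37.9
[ 0.8528001   0.46315607 -0.31212737]
```

```bash
python3 -m pendant '[[[-0.0003,0,0],[0,0,0],0.03],[[-0.0003,0,0],[0,0,0],0.03],[[-0.0003,0,0],[0,0,0],0.03],[[-0.0003,0,0],[0,0,0],0.03]]' | egrep 'pos|force'
```

```text
tool_pos: [538.4, 50.7, 298.1]
contact_force: [-4.1, 7.3, -2.0]
```

```bash
python3 -m pendant '[[[-0.0002,0,0],[0,0,0],0.03],[[-0.0002,0,0],[0,0,0],0.03],[[-0.0002,0,0],[0,0,0],0.03],[[0,0,0],[0,0,0],0.045],[[0,0,0],[0,0,0],0.055],[[0,0,0],[0,0,0],0.065],[[0,0,0],[0,0,0],0.065],[[0,0,0],[0,0,0],0.065]]'
python3 -m pendant '[[[0,0,-0.02],[0,0,0],0.065],[[0,0,-0.05],[0,0,0],0.065],[[0,0,-0.07],[0,0,0],0.03],[[0,-0.02,-0.07],[0,0,0],0],[[0,-0.05,-0.07],[0,0,0],0],[[0.03,-0.05,-0.07],[0,0,0],0],[[0.06,-0.05,-0.07],[0,0,0],0],[[0.09,-0.05,-0.07],[0,0,0],0],[[0.12,-0.05,-0.07],[0,0,0],0],[[0.15,-0.05,-0.07],[0,0,0],0]]'
python3 -m pendant '[[[0.025,0,0],[0,0,0],0],[[0.025,0,0],[0,0,0],0],[[0.025,0,0],[0,0,0],0]]'
python3 -c "
from h import *
go((-66,238),30)
t=capture('top');np.save('top4.npy',t,allow_pickle=True)
a=cv2.resize(t['color'][165:225,60:400,::-1],(800,141),interpolation=cv2.INTER_CUBIC)
a2=cv2.resize(t['color'][175:225,280:390,::-1],(800,364),interpolation=cv2.INTER_CUBIC)
cv2.imwrite('pics/p9.png',np.vstack([a,a2]))"
```

```text
time: 13.17
tool_pos: [538.7, 49.7, 298.2]
tcp_rot: [3.14, 0.0, 1.511]
contact_force: [0.2, -0.2, -0.1]
grip_width: 63.9
time: 14.0
tool_pos: [497.5, 203.9, 368.2]
tcp_rot: [3.14, 0.0, 1.511]
contact_force: [1.4, -0.9, 0.0]
grip_width: 16.5
time: 14.25
tool_pos: [498.9, 228.6, 367.7]
tcp_rot: [3.141, 0.0, 1.514]
contact_force: [0.3, -0.3, 0.8]
grip_width: 1.0
tip wing [-68.1 234.6 109.7] rpy [3.1413e+00 4.0000e-04 1.5137e+00] | shift [0.0034 0.0021 0.0797] turn [0.0003 0.0004 0.0019] F [ 0.29 -0.27  0.76] t 14.25 w 1.0
```

View pics/p9.png

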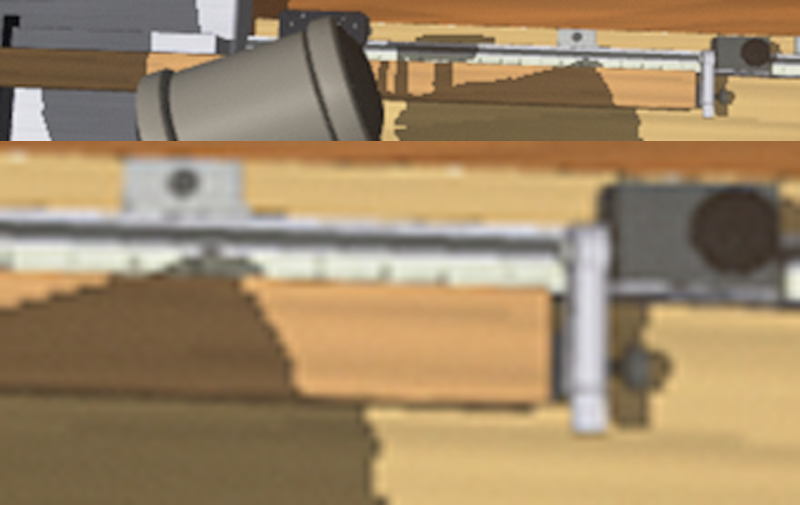

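```bash
python3 -m pendant '[[[0.003,-0.002,0.03],[0,0,0],0],[[0.003,-0.002,0.06],[0,0,0],0],[[0.003,-0.002,0.085],[0,0,0],0],[[0.003,-0.002,0.085],[0,0,0],0]]'
python3 -m pendant '[[[0,0.003,0],[0,0,0],0],[[0,0.006,0],[0,0,0],0],[[0,0.01,0],[0,0,0],0],[[0,0.01,0],[0,0,0],0]]'
python3 -m pendant '[[[0,0.001,0],[0,0,0],0],[[0,0.002,0],[0,0,0],0],[[0,0.002,0],[0,0,0],0]]'
python3 -c "
from h import *
go((-57,238),30)"
```

```text
time: 14.63
tool_pos: [495.8, 228.9, 278.5]
tcp_rot: [-3.133, 0.004, 1.51]
contact_force: [-0.8, -0.4, 0.1]
grip_width: 0.5
time: 14.97
tool_pos: [508.5, 230.0, 284.7]
tcp_rot: [3.138, -0.001, 1.511]
contact_force: [-0.1, 0.4, 0.3]
grip_width: 0.3
time: 15.22
tool_pos: [509.3, 230.1, 283.3]
tcp_rot: [3.141, -0.0, 1.511]
contact_force: [0.4, 0.2, 0.5]
grip_width: 0.5
tip wing [-57.8 236.8  25.3] rpy [ 3.1408e+00 -2.0000e-04  1.5114e+00] | shift [ 0.0012  0.0008 -0.0047] turn [ 0.0008 -0.0002 -0.0004] F [0.36 0.23 0.54] t 15.2167 w 0.5
```

```bash
for i in 1; do python3 -m pendant '[[[0,0.0005,0],[0,0,0],0],[[0,0.001,0],[0,0,0],0]]'; python3 -m pendant '[[[0,0.0005,0],[0,0,0],0],[[0,0.001,0],[0,0,0],0]]'; python3 -m pendant '[[[0,0.0005,0],[0,0,0],0],[[0,0.001,0],[0,0,0],0]]'; python3 -m pendant '[[[0,0.0005,0],[0,0,0],0],[[0,0.001,0],[0,0,0],0]]'; done | egrep 'pos|force'
```

```text
tool_pos: [510.1, 230.1, 282.9]
contact_force: [-1.0, -0.8, -0.9]
tool_pos: [511.1, 230.0, 282.9]
contact_force: [0.1, -0.7, 0.3]
tool_pos: [511.7, 230.0, 282.8]
contact_force: [-4.5, -0.0, 3.0]
tool_pos: [512.1, 230.0, 282.8]
contact_force: [-9.4, 1.3, 5.6]
```

```bash
python3 -m pendant '[[[0,0.0005,0],[0,0,0],0],[[0,0.001,0],[0,0,0],0]]'|egrep 'pos|force'; python3 -m pendant '[[[0,0.0005,0],[0,0,0],0],[[0,0.0005,0],[0,0,0],0]]'|egrep 'pos|force'
python3 -m pendant '[[[0,-0.003,0],[0,0,0],0],[[0,-0.01,0],[0,0,0],0],[[0,-0.025,0],[0,0,0],0],[[0,-0.03,-0.04],[0,0,0],0],[[0,-0.03,-0.08],[0,0,0],0],[[0,-0.03,-0.08],[0,0,0],0]]'
```

```text
tool_pos: [512.4, 230.0, 282.8]
contact_force: [-13.1, 1.3, 9.4]
tool_pos: [512.6, 230.0, 282.8]
contact_force: [-12.6, 1.4, 8.6]
time: 16.72
tool_pos: [485.7, 232.1, 370.2]
tcp_rot: [3.129, -0.005, 1.512]
contact_force: [0.6, 0.4, 0.3]
grip_width: 0.2
```

```bash
python3 -m pendant '[[[-0.035,-0.01,-0.01],[0,0,0],0],[[-0.07,-0.02,-0.02],[0,0,0],0],[[-0.105,-0.03,-0.03],[0,0,0],0],[[-0.14,-0.04,-0.03],[0,0,0],0],[[-0.175,-0.05,-0.03],[0,0,0],0],[[-0.21,-0.06,-0.03],[0,0,0],0],[[-0.245,-0.06,-0.03],[0,0,0],0],[[-0.28,-0.06,-0.03],[0,0,0],0],[[-0.315,-0.06,-0.03],[0,0,0],0],[[-0.35,-0.06,-0.03],[0,0,0],0]]'
python3 -m pendant '[[[-0.035,0,0],[0,0,0],0],[[-0.07,0,0],[0,0,0],0],[[-0.105,0,0],[0,0,0],0],[[-0.13,0,0],[0,0,0],0],[[-0.13,0,0],[0,0,0],0]]'
python3 - <<'E'
from h import *
t=capture('top');np.save('top5.npy',t,allow_pickle=True);s=capture('scene');np.save('scene5.npy',s,allow_pickle=True)
a=cv2.resize(t['color'][165:240,30:400,::-1],(800,162),interpolation=cv2.INTER_CUBIC)
a2=cv2.resize(t['color'][175:225,280:390,::-1],(520,236),interpolation=cv2.INTER_CUBIC)
b=cv2.resize(s['color'][165:215,150:210,::-1],(280,236),interpolation=cv2.INTER_CUBIC)
b2=cv2.resize(s['color'][120:220,150:440,::-1],(580,200),interpolation=cv2.INTER_CUBIC)
o=np.zeros((598,800,3),np.uint8);o[:162]=a;o[162:398,:520]=a2;o[162:398,520:]=b;o[398:,:580]=b2
cv2.imwrite('pics/p10.png',o)
E
```

```text
time: 17.55
tool_pos: [403.4, -115.9, 393.1]
tcp_rot: [3.14, 0.001, 1.511]
contact_force: [0.1, 0.1, 0.0]
grip_width: 0.5
time: 17.97
tool_pos: [395.9, -248.1, 392.8]
tcp_rot: [3.14, 0.003, 1.507]
contact_force: [0.5, -0.1, 1.4]
grip_width: 0.8
```

View pics/p10.png

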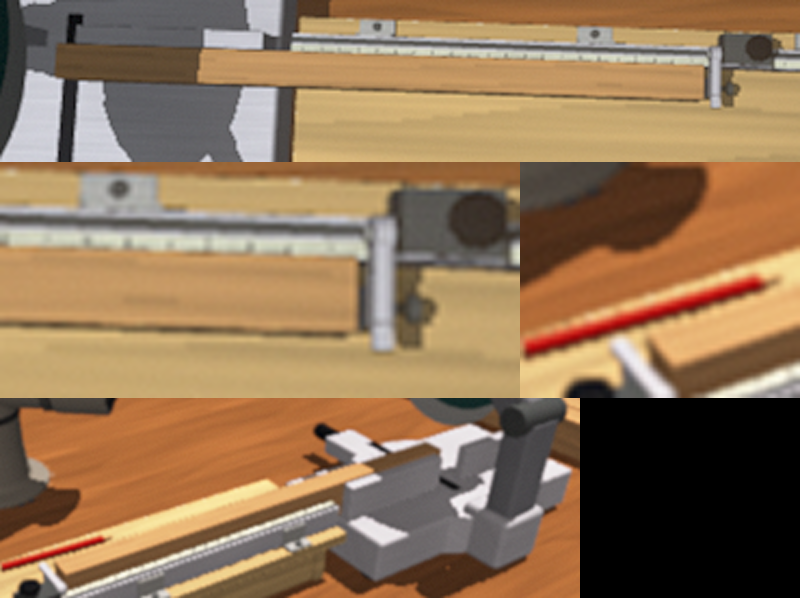

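Run:
```python
from h import *
t=np.load('top5.npy',allow_pickle=True).item();t1=np.load('top1.npy',allow_pickle=True).item()
I=cv2.cvtColor(t['color'],cv2.COLOR_RGB2GRAY).astype(float)
def edge(c,lo,hi,sg):
    g=np.diff(I[lo:hi,c])*sg; k=int(g.argmax()); k=min(max(k,1),len(g)-2); d=g[k-1]-2*g[k]+g[k+1]
    return lo+k+.5+(0 if d==0 else .5*(g[k-1]-g[k+1])/d)
def fit(name,f,z):
    P=np.array([W2w(onz(t,(c,f(c)),z)) for c in cols]);m=np.polyfit(P[:,1],P[:,0],1)
    r=P[:,0]-np.polyval(m,P[:,1]);k=abs(r)<1.5;m=np.polyfit(P[k,1],P[k,0],1)
    print(name,'slope',m[0].round(4),'x@heel',np.polyval(m,-110).round(1),'x@y300',np.polyval(m,300).round(1),'n',k.sum(),'rms',r[k].std().round(2))
cols=np.arange(170,350)
# stud rows approx: crop a scale 2.162
sf=lambda c:165+(50+(c-30-128)*2.162*0.0355)/2.162
nf=lambda c:165+(86+(c-30-128)*2.162*0.027)/2.162
ff=lambda c:165+(40+(c-30-128)*2.162*0.033)/2.162
fit('stud fence edge',lambda c:edge(c,int(sf(c))-4,int(sf(c))+5,-1),143)
fit('stud near edge',lambda c:edge(c,int(nf(c))-4,int(nf(c))+5,-1),143)
fit('rail back edge',lambda c:edge(c,int(ff(c))-8,int(ff(c))+1,-1),115)
q=lambda x,y:(x/4.727+280-.4,(y-162)/4.727+175-.4)
for n,p,z in [('end top',q(359,290),143),('flag face',q(371,290),139)]:print(n,W2w(onz(t,p,z)).round(1))
G=[cv2.cvtColor(c['color'],cv2.COLOR_RGB2GRAY)[176:202,358:392].astype(np.float32) for c in(t1,t)]
print('stop shift px',cv2.phaseCorrelate(*G,cv2.createHanningWindow((34,26),cv2.CV_32F)))
for n,m in (('pencil',(slice(235,262),slice(290,380))),('tape',(slice(210,255),slice(405,440)))):
  for cc in(np.load('top0.npy',allow_pickle=True).item(),t):
    im=cc['color'][m].astype(int);k=(im[...,0]>100)&(im[...,1]<60);print(n,np.argwhere(k).mean(0).round(2) if k.any() else None,k.sum())
```

```text
stud fence edge slope 0.0007 x@heel 1.6 x@y300 1.9 n 158 rms 0.65
stud near edge slope 0.0022 x@heel -36.0 x@y300 -35.1 n 180 rms 0.32
rail back edge slope 0.0008 x@heel 19.1 x@y300 19.5 n 180 rms 0.29
end top [ -15.7 -111.6   63. ]
flag face [ -15.2 -118.5   59. ]
stop shift px ((0.020607423701012095, 0.49814673411981936), 0.9807875362443336)
pencil [17.58 42.94] 286
pencil [17.57 42.78] 284
tape [22.11 19.92] 445
tape [22.57 17.55] 301
```

```bash
python3 -c "
from plant import close_job
print(close_job())"
```

```text
the job is handed in; nothing more can be done
None
```

I flipped the flag down, squared the stud to the fence, slid it up to the adjusting screw, and handed the job in at about 18 s. No verdict was reported.

- **Flag:** I pushed it over and pressed it onto its rest with closed fingers, to about 22 N. The fingertips stopped 58.6 mm above the deck, against 59 mm expected, and the picture shows the flag down. The stud's end was still far short of it then.
- **Butting:** Sliding took about 3 N. At the screw the force rose to 7–8 N with the stud stopped, so I put the contact at roughly 4–8 N. That is above the 3 N needed and below the 10 N slip limit, but the wrist sensor cannot separate contact from friction exactly.
- **Snugging:** After letting go I pressed the stud back at mid-length with about 13 N, then moved the arm clear.
- **Final checks (top camera):**
  - The stud is parallel to the fence within about 0.002 rad.
  - Its end is at -111.6 mm along the fence, against about -111 to -113 mm for the screw head before butting.
  - The stop moved about 0.02 px along the fence.
  - The pencil did not move.

**Doubtful readings:**
- The stud's fence-side edge reads 1.6–1.9 mm past the fence face, and its near edge 2–3 mm. I put this down to the 2 mm calibration.
- The stop's image shifted 0.5 px across the fence. Lighting is the likely cause.
- The tape's colour mask shrank between pictures. I think the arm hid or shaded it, since nothing came near it.
- I did not check the mallet by measurement; the arm never went near it.

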